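# Show the chisel's edge to the inspection camera

## Robot

A 6-joint arm with a two-finger parallel gripper is mounted at the origin on a cart in front of the work surface, level with it; the furniture and walls round the work are solid. World frame = base frame: x ahead of the robot, y to its left, z up, the work surface at z = 0. Lengths are in mm, angles in rad, forces in N, time in s.
With the tool pointing down it reaches from about 300 to 750 mm from the base axis. Payload 8.5 kg.
Tool frame: the origin (TCP) lies on the centre line of the jaws, within the pads' length; the fingertips stand 8 mm ahead of it and the grasp point (between the pads) lies 11 mm behind it; z points along the fingers, y is the line along which they close (so a half turn about z gives the same grasp; the last joint's range is limited). The gripper opens to 88 mm and grips with 3 to 60 N. Pads are 18 mm wide; open, the fingers measure 123 mm over their backs; the gripper's body (75 mm by 187 mm) begins 45 mm behind the grasp point.
Start: joints at [-1.356, 0.381, 1.297, -0, 1.464, -0.215], TCP at [229.171, -499.961, 208.848] pointing down, gripper open.
Joint ranges: [-3.11, 3.11], [-0.89, 2.33], [0.22, 2.48], [-1.42, 4.56], [0.17, 2.85], [-2.88, 2.88]. Speed limits (rad/s): [2.39, 2.39, 3.14, 3.14, 3.14, 3.14].

## Interface

Orientations are given as a rotation vector (axis times angle).
In Python, from station import manip gives the robot as it stands.
- The arm moves only by the shell command python3 -m creep 'ROWS' [FORCE]. ROWS is text: rows parted by semicolons, each of 7 numbers parted by spaces: the opening, from 0 (shut) to 1 (fully open), then the shift along the tool's x, y, z in mm, then the turn, a rotation vector about the tool's x, y, z in degrees. A call has 1 to 5 rows; each row shifts and turns the commanded pose from where the row before left it, along the tool's axes as they then stand; what a row does not reach is not made up. A row lasts 1/8 s, in which the tool goes at most 62.5 mm and 10.7 degrees, less where a joint would pass 70% of its speed; a pose out of reach is approached as far as the arm can. A call with a gripper value outside its range is refused whole. The fingers move at their own pace and stop on an object; FORCE is the grip in N (left out, the last holds). Time passes only in rows, so rows that do not move let the fingers close. It gives the time, the measured TCP pose, the force, the opening and the grip force at its end, in the units of the state.
- manip.sense(): the state, without advancing time (a new reading comes with each control period).
- manip.snapshot(name): name is "scene" or "top" or "wrist"; returns the picture (384x512x3 uint8, red, green, blue); there is no depth.
- manip.camera_model(name): a dict with "vertical_fov" (degrees; the focal length in pixels is half the picture's height over the tangent of half this angle, whatever the lens; pixels are square), "cx", "cy" (the principal point, pixels), "rvec" (rotation vector, rad) and "tvec" (3), from world to camera coordinates, as OpenCV has them. Camera axes: x right, y down, z forward; pixel columns grow to the right and rows downward; lengths in mm; the calibration is good to about 2 mm. A picture is of the moment at which its call begins: read the wrist's pose just before it. camera_model takes no time and is no camera call; for the wrist camera it gives the pose at the moment of the call.
- manip.close_job(): hands the job in; it is judged then, once.
The state is a dict: "time": time; "joints": joint angles; "qd": joint speeds; "effort": joint torques, N m; "tool_pos": TCP position; "tool_rot": TCP orientation; "contact_force": force on the tool from outside, world axes, zero at the start; "moment": the same for the moment, N m; "opening": opening from 0.0 (shut) to 1.0 (fully open); "gripper_force": force on a finger pad.
Only numpy, scipy, OpenCV 4.12 (cv2) and the standard library are available. Lean on these libraries where they do the work, as an engineer would, in place of code of your own. Each camera call takes 0.05 s, during which the arm holds its last target. There are 200 camera calls.

## Task

Take the chisel with the yellow handle out of its wooden cradle and show its cutting edge to the inspection camera: the edge centred in front of the lens, 70 mm from the front of the lens, with the blade pointing straight into the lens along its line of sight, the same way up as it lay and not rolled to either side. Do not touch the camera or disturb the screwdriver or the other things on the bench. Finish while still holding the chisel there, steady in the air.

Things in the scene. Friction and masses are not known exactly. Their poses are not given: they have to be found in the camera images.
- chisel: wood chisel, 250 mm long, 0.18 kg: yellow rounded handle (y = +5 to +125 mm, 27 wide, z = 0 to 24), flat steel blade 20 wide, 4 thick. Lies in a cradle. Origin: mid length, level with the handle's underside; -y points along the blade to the edge, x across it, z up as it lies. Grip the front of the handle (y about +20), near the balance point, free between the rails
- edge (a point): middle of the chisel's cutting edge, at x 0, y -125, z +14 mm in the chisel's frame; axes as the chisel's
- cradle: fixed wooden cradle that carries the chisel: board 200 x 80 x 12 mm with two notched rails along y, 14 mm thick, 80 mm long, at x = -85 mm (under the handle; notch floor 45, top 57 mm high) and x = +70 mm (under the blade; floor 55, top 65 mm). The tool lies along x, tip to +x, away from the robot. 140 mm free between the rails, down to the board. Origin: centre of the underside
- cradle2: second cradle, the same as the first, that carries the screwdriver; the two stand side by side, either one on the left. Axes and origin as the first
- screwdriver_red: screwdriver with a red handle, 216 mm long, handle 28 mm thick, lying in the second cradle, to be left there. Origin at mid length on the underside, tip to -y
- camera_stand: fixed inspection camera at the back of the bench: base plate 100 x 100 x 12 mm, steel post to 342 mm height, and a tilting white camera head whose lens looks to -x (roughly towards the robot) and downwards. Origin: centre of the underside of the base. The head's tilt axis lies 275 mm above the origin, 5 mm to its -x side
- camera_tilt (a joint): tilt of the camera head: 0 = looking level, positive = looking down by that angle (rad). It stays as set; not to be changed
- lens (a point): centre of the front of the lens, in the middle of the round ring light (52 mm across). Its axes: -x is the line of sight out of the lens, y level, z up out of the head
- focus (a point): the point in the air 70 mm straight out from the lens on its line of sight, where the edge shall be. Axes as the lens: the blade shall point along +x, into the lens
- tape_elec: roll of black tape, 62 x 59 x 19 mm, a bystander. Origin: centre of the underside
- tape_measure: yellow and black tape measure, 38 x 87 x 66 mm, a bystander. Origin: centre of the underside
- spanner_10: steel spanner, 26 x 162 x 8 mm, a bystander lying flat along its y. Origin: centre of the underside
- pliers_red: pliers with red handles, 55 x 181 x 13 mm, a bystander lying flat along its y. Origin: centre of the underside

How it is judged (in metres and radians):
On the way:
1. the chisel is lifted clear of the cradle in the fingers (contact force between chisel and the fingers above 1 N and z of chisel in the frame of cradle above 0.085 m and contact force between chisel and cradle below 0.1 N), for 0.2 s.
At the end, for the whole second after the job is handed in: the chisel is held by the fingers alone, at rest, same way up; its edge within 20 mm of the focus point (70 mm out from the lens), blade within 0.2 rad of the line of sight and pointing into the lens, its width level within 0.2 rad; the other loose things within 30 mm of their starts (contact force between chisel and the fingers above 1 N and distance between edge and focus below 0.02 m and angle between the y axis of chisel and the x axis of focus, either way round below 0.2 rad and x of chisel in the frame of focus below -0.09 m and angle between chisel's own x axis and vertical between 1.37 and 1.77 rad and angle between chisel's own z axis and vertical below 0.9 rad and height (world z) of edge above 0.15 m and contact force between chisel and cradle below 0.1 N and contact force between chisel and camera_stand below 0.1 N and linear speed of chisel below 0.02 m/s and angular speed of chisel below 0.3 rad/s and distance of each of tape_elec, tape_measure, spanner_10, pliers_red, screwdriver_red from where it was at the start of the episode below 0.03 m); the arm keeps its last pose, push and grip.
It fails at once if the camera is touched (contact force between camera_stand and anything else above 1 N).
It fails at once if the camera is moved out of its setting (distance of focus from where it was at the start of the episode above 0.012 m).
It fails at once if the screwdriver is disturbed (distance of screwdriver_red from where it was at the start of the episode above 0.03 m).
It fails at once if a bystander is disturbed (distance of any of tape_elec, tape_measure, spanner_10, pliers_red from where it was at the start of the episode above 0.03 m).
It also fails if it takes over 37 s, if anything falls off the work surface, if the arm or the gripper's body presses on something with over 40 N, if the wrist force passes 120 N, or if a joint passes its speed limit or range.

## Working session

There is one attempt and no reset: what is moved stays moved. The work goes in short steps, Python scripts to look and compute and a shell command to move; the robot and the scene stay as the last step left them, time stands still between calls to the robot, and variables do not carry over. Pictures are saved under pics/ and viewed, at most 11 in all, crops included, and the job is handed in when it is done.

```bash
mkdir -p pics; ls
cat > h.py <<'E'
import numpy as np, cv2
from scipy.spatial.transform import Rotation as R
from station import manip
def cam(name):
    c=manip.camera_model(name); f=192/np.tan(np.radians(c["vertical_fov"])/2)
    K=np.array([[f,0,c["cx"]],[0,f,c["cy"]],[0,0,1.]])
    return K,R.from_rotvec(np.ravel(c["rvec"])).as_matrix(),np.ravel(c["tvec"]).astype(float)
def ray(cm,uv):
    K,r,t=cm; d=r.T@np.linalg.inv(K)@np.array([uv[0],uv[1],1.]); return -r.T@t,d/np.linalg.norm(d)
def onz(cm,uv,z):
    o,d=ray(cm,uv); return o+d*(z-o[2])/d[2]
def tri(a,ua,b,ub):
    o1,d1=ray(a,ua);o2,d2=ray(b,ub)
    s=np.linalg.lstsq(np.c_[d1,-d2],o2-o1,rcond=None)[0]
    p,q=o1+s[0]*d1,o2+s[1]*d2
    return (p+q)/2,np.linalg.norm(p-q)
def proj(cm,p):
    K,r,t=cm; q=K@(r@np.asarray(p,float)+t); return q[:2]/q[2]
E
python3 - <<'E'
from h import *
a=manip.snapshot("scene");b=manip.snapshot("top")
for n,i in(("scene",a),("top",b)):
    cv2.imwrite(f"pics/{n}0.png",cv2.resize(i[:,:,::-1],(800,600),interpolation=cv2.INTER_CUBIC)); np.save(n,i)
    K,r,t=cam(n);print(n,K[0,0],K[0,2],K[1,2],-r.T@t, r[2])
s=manip.sense();print(s)
E
```

```text
pics
scene 360.23062048449754 247.07163353654127 194.3316093997063 [122.04421964 442.63060741 869.83642729] [ 0.45164213 -0.47238572 -0.7568825 ]
top 404.32108400094074 257.6415771062197 198.3849055950903 [ 327.09480317   15.00442803 1451.93329139] [ 0.17469045  0.00747281 -0.98459505]
{'time': 0.1, 'joints': array([-1.35628586e+00,  3.81097015e-01,  1.29815050e+00, -1.39166278e-05,
        1.46356617e+00, -2.15321493e-01]), 'qd': array([ 0.00211533, -0.00278235, -0.00157773,  0.00096102,  0.0002001 ,
        0.00099816]), 'effort': array([ 2.98003375e-03, -4.38648319e+01, -2.24914724e+01,  7.14353984e-02,
        3.41621612e-02, -9.77982631e-05]), 'tool_pos': array([ 229.11755177, -499.69767898,  208.32812646]), 'tool_rot': array([-3.06812472e+00, -6.69734727e-01,  2.09472902e-05]), 'contact_force': array([-0.03904417,  0.14966194,  0.29123133]), 'moment': array([-0.00872535, -0.00535651,  0.03612077]), 'gripper_force': 0.0, 'opening': 1.0044692089045921}
```

View pics/scene0.png

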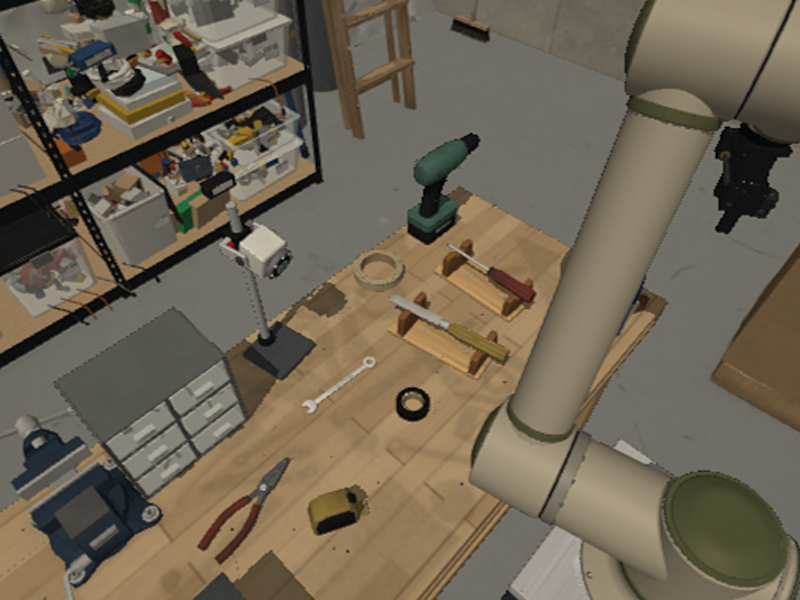

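View pics/top0.png

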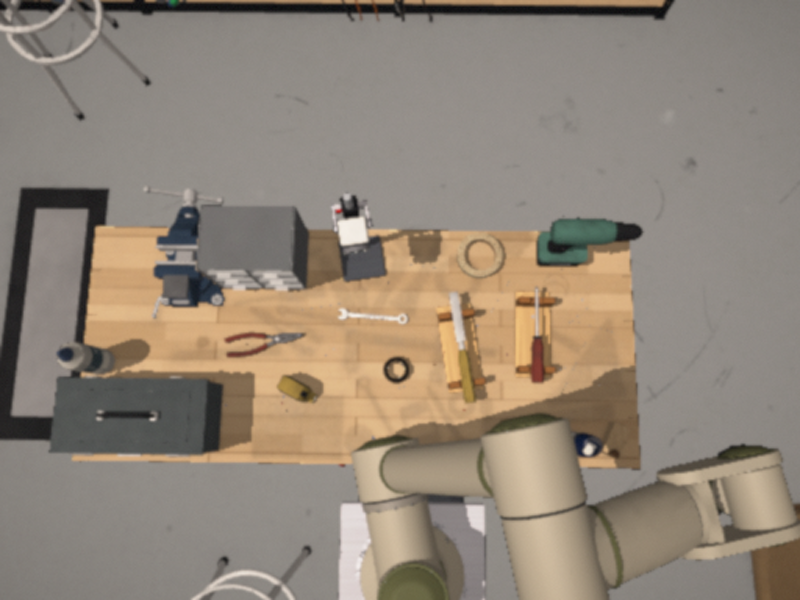

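The scene view shows the chisel with its yellow handle end at about (505,355) and tip at (393,300). The camera head is at (262,250) with the lens facing lower right. In the top view the chisel runs from (470,400) to (456,293) and the camera head is at (352,230). Next I'll zoom in on these.

Run:
```python
from h import *
a=np.load("scene.npy");b=np.load("top.npy")
def crop(i,x,y,w,h): return cv2.resize(i[y:y+h,x:x+w,::-1],(400,300),interpolation=cv2.INTER_CUBIC)
t=np.vstack([np.hstack([crop(a,130,125,80,60),crop(b,195,115,80,60)]),np.hstack([crop(a,240,180,100,75),crop(b,250,180,107,80)])])
cv2.imwrite("pics/tiles.png",t)
for n,i in(("scene",a),("top",b)):
    h=cv2.cvtColor(i,cv2.COLOR_RGB2HSV); m=cv2.inRange(h,(20,120,60),(32,255,255))
    k,l,st,c=cv2.connectedComponentsWithStats(m)
    for j in range(1,k):
        if st[j,4]>30:
            p=np.argwhere(l==j)[:,::-1].astype(np.float32); r=cv2.minAreaRect(p); print(n,st[j],c[j].round(1),r, [onz(cam(n),q,57).round(0) for q in cv2.boxPoints(r)])
```

```text
scene [29 28 19  7 47] [40.3 30.9] ((37.92058563232422, 31.032350540161133), (18.253767013549805, 5.138665676116943), 4.39870548248291) [array([2091.,  -80.,   57.]), array([2143., -106.,   57.]), array([2064., -161.,   57.]), array([2013., -134.,   57.])]
scene [ 55  56  65  23 483] [87.4 67. ] ((86.71986389160156, 67.56370544433594), (64.0301742553711, 21.281705856323242), 2.12109637260437) [array([1629.,   23.,   57.]), array([1791.,  -63.,   57.]), array([1567., -249.,   57.]), array([1422., -150.,   57.])]
scene [145  77  23  16 166] [156.4  85.2] ((156.72166442871094, 85.12370300292969), (9.747323036193848, 24.571378707885742), 66.03751373291016) [array([1309., -194.,   57.]), array([1303., -303.,   57.]), array([1238., -273.,   57.]), array([1246., -168.,   57.])]
scene [286 207  40  24 325] [306.1 218.6] ((305.5000305175781, 218.50003051757812), (41.59086227416992, 8.497057914733887), 26.56505012512207) [array([480., -89.,  57.]), array([ 490., -118.,   57.]), array([ 373., -138.,   57.]), array([ 365., -109.,   57.])]
scene [197 313  37  29 491] [212.7 324.2] ((214.2061004638672, 325.39404296875), (22.896272659301758, 35.430171966552734), 72.25532531738281) [array([432., 294.,  57.]), array([395., 223.,  57.]), array([347., 248.,  57.]), array([384., 316.,  57.])]
top [294 225  10  32 179] [298.2 240.9] ((298.2900085449219, 240.5299835205078), (31.678386688232422, 6.081118583679199), 81.8698959350586) [array([482., -98.,  57.]), array([ 485., -119.,   57.]), array([ 377., -134.,   57.]), array([ 374., -113.,   57.])]
top [178 241  24  16 167] [188.5 248.5] ((189.70755004882812, 249.2264404296875), (22.825214385986328, 9.032958030700684), 29.05460548400879) [array([399., 298.,  57.]), array([427., 284.,  57.]), array([390., 214.,  57.]), array([363., 228.,  57.])]
```

View pics/tiles.png

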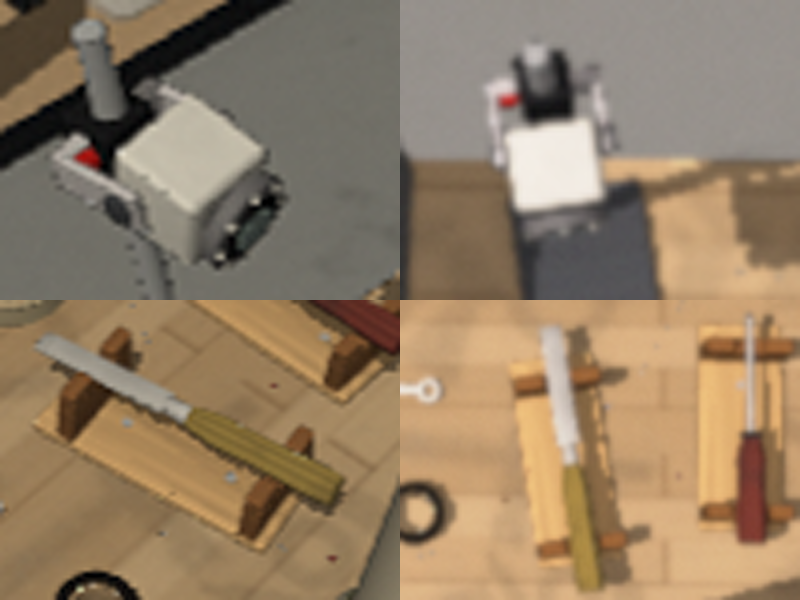

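The tiles show the head's ring light at about native (180,170) in the scene view, and the handle lying free between the rails. Next I'll work out the wrist camera mount and get the numbers for an approach.

```bash
cat >> h.py <<'E'
def plan(tp,tR,n,frm=None):
    "n straight rows from measured pose to (tp,tR)"
    s=manip.sense(); p0,R0=(np.array(s['tool_pos']),R.from_rotvec(s['tool_rot'])) if frm is None else frm
    dr=(R0.inv()*tR).as_rotvec(); d=(np.array(tp)-p0)/n
    print('turn/row deg',np.degrees(np.linalg.norm(dr))/n,'mm/row',np.linalg.norm(d))
    for i in range(n):
        print((R0*R.from_rotvec(dr*i/n)).inv().apply(d).round(1),np.degrees(dr/n).round(2))
def tool(yaw,pitch=0,side=-1):
    "tool for chisel pointing at yaw, raised by pitch; tool z=-chisel z, tool x = side*blade dir"
    b=np.array([np.cos(yaw)*np.cos(pitch),np.sin(yaw)*np.cos(pitch),np.sin(pitch)])
    z=np.array([np.cos(yaw)*np.sin(pitch),np.sin(yaw)*np.sin(pitch),-np.cos(pitch)])
    x=side*b; return R.from_matrix(np.c_[x,np.cross(z,x),z])
E
python3 - <<'E'
from h import *
s=manip.sense();T=R.from_rotvec(s['tool_rot']).as_matrix();print(T.round(3))
K,r,t=cam("wrist");o=-r.T@t
print(K[0,0],K[:2,2],"cam in tool",T.T@(o-s['tool_pos']),"axes cols in tool\n",(T.T@r.T).round(3))
for side in(1,-1):
    tR=tool(.13,0,side); print(side,np.degrees((R.from_matrix(T).inv()*tR).as_rotvec()))
# stand base from tiles: dark plate corners in top (native)
for uv in [(219,153),(244,151),(246,176),(220,179)]: print(onz(cam("top"),uv,12).round(0))
E
```

```text
[[ 0.909  0.417 -0.   ]
 [ 0.417 -0.909  0.001]
 [ 0.    -0.001 -1.   ]]
280.11039288597266 [258.21165318 188.75068669] cam in tool [  71.43103219   -1.07374821 -176.55049889] axes cols in tool
 [[-0.001 -0.961 -0.275]
 [ 1.    -0.001  0.001]
 [-0.002 -0.275  0.961]]
1 [-7.01241742e-02 -3.79564462e-03  1.71791896e+01]
-1 [ 5.43392408e-03 -1.00391232e-01 -1.62820780e+02]
[751. 171.  12.]
[760.  79.  12.]
[665.  70.  12.]
[653. 164.  12.]
```

Run:
```python
from h import *
plan([410,-115,240],tool(.13),9)
```

```text
turn/row deg 18.091201277571635 mm/row 47.36434454432031
[ 36.1 -30.5  -3.5] [ 0.000e+00 -1.000e-02 -1.809e+01]
[ 43.8 -17.8  -3.5] [ 0.000e+00 -1.000e-02 -1.809e+01]
[47.1 -3.3 -3.5] [ 0.000e+00 -1.000e-02 -1.809e+01]
[45.8 11.5 -3.5] [ 0.000e+00 -1.000e-02 -1.809e+01]
[40.  25.2 -3.5] [ 0.000e+00 -1.000e-02 -1.809e+01]
[30.2 36.3 -3.5] [ 0.000e+00 -1.000e-02 -1.809e+01]
[17.4 43.9 -3.5] [ 0.000e+00 -1.000e-02 -1.809e+01]
[ 2.9 47.1 -3.5] [ 0.000e+00 -1.000e-02 -1.809e+01]
[-11.9  45.7  -3.5] [ 0.000e+00 -1.000e-02 -1.809e+01]
```

```bash
sed -i 's/side=-1/side=1/' h.py; python3 -m creep '1 36 -30.5 -3.5 0 0 0;1 36 -30.5 -3.5 0 0 0;1 36 -30.5 -3.5 0 0 0;1 36 -30.5 -3.5 0 0 0;1 36 -30.5 -3.5 0 0 0' && python3 -m creep '1 36 -30.5 -3.5 0 0 0;1 36 -30.5 -3.5 0 0 0;1 36 -30.5 -3.5 0 0 8.6;1 43 -23 -3.5 0 0 8.6;1 0 0 0 0 0 0'
python3 - <<'E'
from h import *
c=cam("wrist");i=manip.snapshot("wrist");np.save("w0",i);np.save("w0c",np.hstack([c[0],c[1],c[2][:,None]]))
cv2.imwrite("pics/w0.png",i[:,:,::-1]);print(manip.sense()['tool_pos'],manip.sense()['tool_rot'])
h=cv2.cvtColor(i,cv2.COLOR_RGB2HSV); m=cv2.inRange(h,(20,120,60),(32,255,255))
k,l,st,cc=cv2.connectedComponentsWithStats(m)
for j in range(1,k):
    if st[j,4]>150:
        r=cv2.minAreaRect(np.argwhere(l==j)[:,::-1].astype(np.float32));print(st[j],r,[onz(c,q,57).round(0) for q in cv2.boxPoints(r)])
plan([480,50,260],tool(.4,.9),9)
E
```

```text
time: 0.72
tool_pos: [329.6, -284.8, 226.3]
tool_rot: [-3.069, -0.669, 0.0]
contact_force: [0.0, 0.4, -0.3]
opening: 0.998
gripper_force: 0.0
time: 1.35
tool_pos: [425.4, -122.2, 240.2]
tool_rot: [-3.134, -0.208, -0.0]
contact_force: [-0.6, -0.2, -0.3]
opening: 1.002
gripper_force: 0.0
[ 424.493117   -123.35689028  240.02281797] [-3.13432626e+00 -2.09732971e-01  1.19121187e-03]
[244 116  16  89 833] ((251.5, 160.0), (88.0, 15.0), 90.0) [array([485., -96.,  57.]), array([ 487., -114.,   57.]), array([ 373., -130.,   57.]), array([ 370., -109.,   57.])]
turn/row deg 5.962997629158981 mm/row 20.346599579716163
[  8.7 -18.3  -2.2] [ 0.76  5.7  -1.58]
[  9.3 -18.   -1.1] [ 0.76  5.7  -1.58]
[  9.9 -17.8   0.1] [ 0.76  5.7  -1.58]
[ 10.3 -17.5   1.4] [ 0.76  5.7  -1.58]
[ 10.6 -17.2   2.6] [ 0.76  5.7  -1.58]
[ 10.7 -16.8   3.9] [ 0.76  5.7  -1.58]
[ 10.7 -16.5   5.2] [ 0.76  5.7  -1.58]
[ 10.6 -16.1   6.5] [ 0.76  5.7  -1.58]
[ 10.3 -15.7   7.7] [ 0.76  5.7  -1.58]
```

View pics/w0.png

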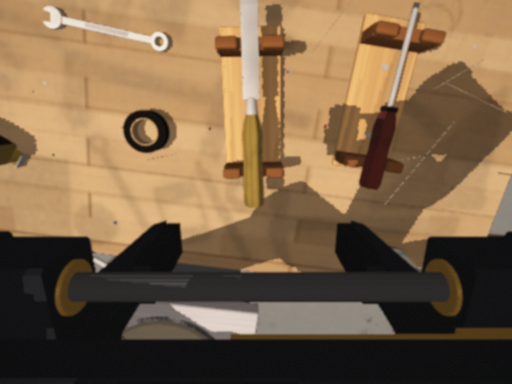

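The wrist view shows the handle at columns 244–260, rows 116–205, with the blade running up to (249,0). The jaws are clear of it. I'll measure the chisel axis, and view the inspection camera from two positions at once.

```bash
python3 - <<'E'
from h import *
M=np.load("w0c.npy");c=(M[:,:3],M[:,3:6],M[:,6]);i=np.load("w0.npy")
h=cv2.cvtColor(i,cv2.COLOR_RGB2HSV)
m=cv2.inRange(h,(20,120,60),(32,255,255))
for r in (120,130,150,170,190,200): x=np.flatnonzero(m[r,230:275])+230;print(r,x.min(),x.max(),onz(c,((x.min()+x.max())/2,r),57).round(1))
for r in (5,15,60,80,90):
    g=cv2.inRange(h,(0,0,110),(180,50,255))[r,235:270];x=np.flatnonzero(g)+235
    if len(x):print(r,x.min(),x.max(),onz(c,((x.min()+x.max())/2,r),60).round(1))
print(onz(c,(251,115),60))
E
python3 -m creep '1 9 -18 -2 0.8 5.7 -1.6;1 9.5 -18 -1 0.8 5.7 -1.6;1 10 -18 0 0.8 5.7 -1.6;1 10 -17.5 1.5 0.8 5.7 -1.6;1 10.5 -17 2.5 0.8 5.7 -1.6' && python3 -m creep '1 10.5 -17 4 0.8 5.7 -1.6;1 10.5 -16.5 5 0.8 5.7 -1.6;1 10.5 -16 6.5 0.8 5.7 -1.6;1 10.5 -16 8 0.8 5.7 -1.6;1 0 0 0 0 0 0'
python3 - <<'E'
from h import *
c=cam("wrist");i=manip.snapshot("wrist");np.save("w1",i);np.save("w1c",np.hstack([c[0],c[1],c[2][:,None]]))
cv2.imwrite("pics/w1.png",i[:,:,::-1])
plan([480,170,260],tool(-.2,.9),5)
E
```

```text
120 245 254 [ 480.9 -103.1   57. ]
130 244 255 [ 468.8 -104.6   57. ]
150 244 259 [ 444.1 -110.3   57. ]
170 246 256 [ 418.  -112.9   57. ]
190 245 261 [ 391.2 -119.    57. ]
200 248 256 [ 377.1 -119.4   57. ]
5 241 256 [604.6 -86.7  60. ]
15 241 256 [594.8 -87.9  60. ]
60 242 257 [548.8 -94.8  60. ]
80 243 257 [527.1 -98.1  60. ]
90 243 258 [ 516.  -100.1   60. ]
[ 487.2180949  -104.29823703   60.        ]
time: 2.02
tool_pos: [455.2, -28.8, 251.2]
tool_rot: [-2.922, -0.401, -0.745]
contact_force: [-0.2, 0.3, 0.2]
opening: 1.0
gripper_force: 0.0
time: 2.65
tool_pos: [479.1, 48.6, 259.0]
tool_rot: [-2.628, -0.531, -1.267]
contact_force: [-1.3, -0.8, -0.6]
opening: 1.002
gripper_force: 0.0
turn/row deg 6.874956898153997 mm/row 24.39503798248683
[  5.9 -22.4   7.5] [-5.4   0.02  4.25]
[  4.2 -23.4   5.3] [-5.4   0.02  4.25]
[  2.5 -24.1   3.1] [-5.4   0.02  4.25]
[  0.7 -24.4   0.8] [-5.4   0.02  4.25]
[ -1.1 -24.3  -1.5] [-5.4   0.02  4.25]
```

View pics/w1.png

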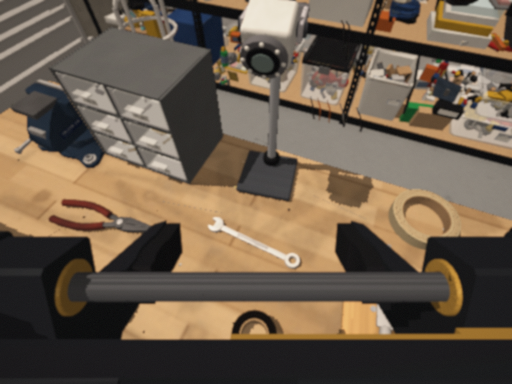

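The wrist view shows the ring light centred at about (264,62), with the white head above it and the base plate at (268,175). Now a second view from the left.

```bash
python3 -m creep '1 6 -22.5 7.5 -5.4 0 4.2;1 4 -23.5 5.5 -5.4 0 4.2;1 2.5 -24 3 -5.4 0 4.2;1 1 -24.5 1 -5.4 0 4.2;1 -1 -24.5 -1.5 -5.4 0 4.2' && python3 -m creep '1 0 0 0 0 0 0'
python3 - <<'E'
from h import *
c=cam("wrist");i=manip.snapshot("wrist");np.save("w2",i);np.save("w2c",np.hstack([c[0],c[1],c[2][:,None]]))
g=cam("wrist"); u=proj(c,[640,118,265]);print(u)
j=np.load("w1.npy")
f=lambda i,x,y:cv2.resize(i[y:y+100,x:x+80,::-1],(400,500),interpolation=cv2.INTER_CUBIC)
x2=int(np.clip(u[0]-40,0,431));print(x2)
cv2.imwrite("pics/w12.png",np.hstack([f(j,225,0),f(i,x2,0)]))
E
```

```text
time: 3.32
tool_pos: [469.2, 112.1, 243.2]
tool_rot: [-2.873, -0.065, -1.244]
contact_force: [0.2, 0.4, -0.5]
opening: 1.0
gripper_force: 0.0
time: 3.45
tool_pos: [469.0, 112.9, 242.9]
tool_rot: [-2.871, -0.071, -1.243]
contact_force: [-0.2, -0.1, 0.0]
opening: 0.998
gripper_force: 0.0
[262.45399531  38.8459402 ]
222
```

View pics/w12.png

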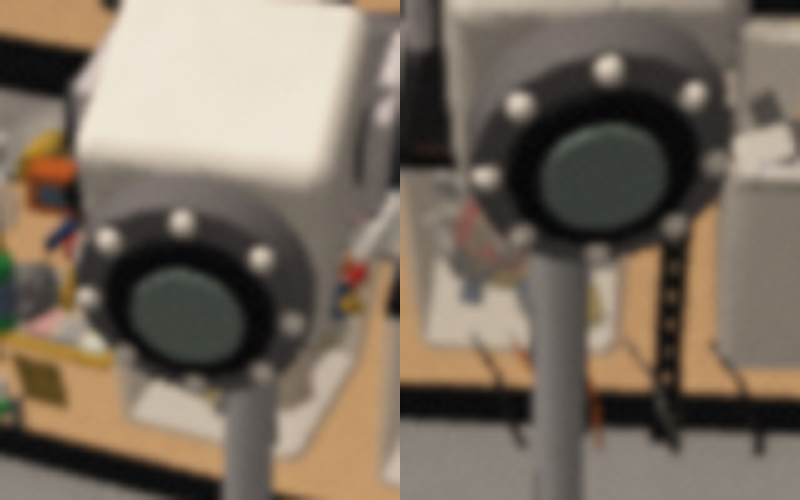

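Both crops show eight LEDs round the lens. The ring centre is at about (190,302) in the left crop and (602,165) in the right. I'll triangulate the LEDs to get the lens centre and its normal.

```bash
cat > tr.py <<'E'
from h import *
L=np.array([(182,222),(261,258),(291,323),(262,372),(195,380),(125,353),(88,297),(107,239)],float)
Q=np.array([(609,70),(694,95),(715,160),(674,225),(597,252),(523,234),(486,176),(519,105)],float)-[400,0]
nat=lambda a,x:(a+.5)/5-.5+[x,0]
def ld(n): M=np.load(n);return M[:,:3],M[:,3:6],M[:,6]
A,B=ld("w1c.npy"),ld("w2c.npy");a,b=nat(L,225),nat(Q,222)
P=[];
for p,q in zip(a,b): x,e=tri(A,p,B,q);P.append(x);print(x.round(1),round(e,2))
P=np.array(P);c=P.mean(0);u,s,v=np.linalg.svd(P-c);n=v[2]*np.sign(v[2][0])
print("centre",c,"n",n,"yaw",np.arctan2(n[1],n[0]),"tilt",-np.arcsin(n[2]) ,"sv",s,"radii",np.linalg.norm(P-c,axis=1).round(1))
# joint fit: circle (centre, yaw, tilt, radius, phase) reprojected in both views
from scipy.optimize import least_squares
def model(x):
    y,t=x[3],x[4]; e1=np.array([-np.sin(y),np.cos(y),0]); d=np.array([np.cos(y)*np.cos(t),np.sin(y)*np.cos(t),np.sin(t)]); up=np.cross(d,e1)
    k=np.arange(8)*np.pi/4
    return x[:3]+x[5]*(np.cos(k)[:,None]*up-np.sin(k)[:,None]*e1)
def res(x): m=model(x);return np.r_[[proj(A,p)-q for p,q in zip(m,a)],[proj(B,p)-q for p,q in zip(m,b)]].ravel()
r=least_squares(res,[*c,.09,.5,21]);print(r.x.round(3),np.sqrt(np.mean(r.fun**2)), np.sqrt(np.diag(np.linalg.inv(r.jac.T@r.jac)))*r.fun.std())
E
python3 tr.py
```

```text
[648.2 117.9 283. ] 0.13
[652.3 102.5 277. ] 0.0
[658.6  97.3 261.4] 0.61
[662.  104.2 246.2] 0.11
[661.1 119.8 240.7] 0.42
[655.8 134.5 247.1] 0.08
[651.6 140.9 261. ] 0.27
[647.3 133.9 276.9] 0.02
centre [654.60950315 118.87312087 261.67284764] n [0.94257426 0.16108648 0.29258316] yaw 0.16926530470797613 tilt -0.29692709862218364 sv [44.68819665 44.16180461  0.9375332 ] radii [22.3 22.6 22.  22.6 22.  21.4 22.3 22.6]
[6.54597e+02 1.18884e+02 2.61689e+02 1.63000e-01 2.92000e-01 2.21730e+01] 0.2159371734998101 [0.29855914 0.07799908 0.18164756 0.00532747 0.0051768  0.07937298]
```

The lens centre is about (654.6, 118.9, 261.7), with the inward direction at yaw 0.165 and up 0.294 rad. The two fits agree. Now to the pre-grasp pose above the handle.

Run:
```python
from h import *
plan([472,-106,150],tool(.148),9)
```

```text
turn/row deg 5.236118198710418 mm/row 26.394320987507516
[-8.2 24.2  6.6] [ 0.3  -5.19 -0.59]
[-7.8 24.2  7.2] [ 0.3  -5.19 -0.59]
[-7.4 24.1  7.8] [ 0.3  -5.19 -0.59]
[-6.9 24.1  8.3] [ 0.3  -5.19 -0.59]
[-6.4 24.1  8.7] [ 0.3  -5.19 -0.59]
[-5.8 24.1  9.2] [ 0.3  -5.19 -0.59]
[-5.2 24.   9.5] [ 0.3  -5.19 -0.59]
[-4.6 24.   9.9] [ 0.3  -5.19 -0.59]
[-3.9 24.1 10.1] [ 0.3  -5.19 -0.59]
```

```bash
python3 -m creep '1 -8 24 6.5 0.3 -5.2 -0.6;1 -8 24 7 0.3 -5.2 -0.6;1 -7.5 24 8 0.3 -5.2 -0.6;1 -7 24 8.5 0.3 -5.2 -0.6;1 -6.5 24 8.5 0.3 -5.2 -0.6' && python3 -m creep '1 -6 24 9 0.3 -5.2 -0.6;1 -5 24 9.5 0.3 -5.2 -0.6;1 -4.5 24 10 0.3 -5.2 -0.6;1 -4 24 10 0.3 -5.2 -0.6;1 0 0 0 0 0 0'
python3 - <<'E'
from h import *
plan([472,-106.3,46],tool(.148),5)
E
```

```text
time: 4.12
tool_pos: [469.9, -9.7, 190.7]
tool_rot: [-3.079, -0.164, -0.562]
contact_force: [0.6, 0.2, -0.5]
opening: 1.005
gripper_force: 0.0
time: 4.75
tool_pos: [471.4, -106.4, 148.5]
tool_rot: [-3.13, -0.231, 0.002]
contact_force: [-0.4, -0.4, -0.6]
opening: 1.0
gripper_force: 0.0
turn/row deg 0.04212369031663064 mm/row 20.506665058964582
[ 0.1  0.1 20.5] [-0.04  0.01 -0.01]
[ 0.1  0.1 20.5] [-0.04  0.01 -0.01]
[ 0.1  0.  20.5] [-0.04  0.01 -0.01]
[ 0.1  0.  20.5] [-0.04  0.01 -0.01]
[ 0.1  0.  20.5] [-0.04  0.01 -0.01]
```

```bash
python3 -m creep '1 0.1 0 20.5 0 0 0;1 0.1 0 20.5 0 0 0;1 0.1 0 20.5 0 0 0;1 0.1 0 20.5 0 0 0;1 0 0 20.5 0 0 0' && python3 -m creep '0.2 0 0 0 0 0 0;0.2 0 0 0 0 0 0;0.2 0 0 0 0 0 0;0.2 0 0 0 0 0 0;0.2 0 0 0 0 0 0' 40 && python3 -m creep '0.1 0 0 0 0 0 0;0.1 0 0 0 0 0 0;0.1 0 0 0 0 0 0;0.1 0 0 0 0 0 0' 40
```

```text
time: 5.38
tool_pos: [470.8, -104.4, 46.9]
tool_rot: [-3.131, -0.232, -0.002]
contact_force: [0.4, -0.3, -0.3]
opening: 1.001
gripper_force: 0.0
time: 6.0
tool_pos: [470.8, -104.9, 47.0]
tool_rot: [-3.133, -0.231, 0.002]
contact_force: [0.4, 1.3, 0.4]
opening: 0.457
gripper_force: 0.0
time: 6.5
tool_pos: [470.7, -104.8, 46.7]
tool_rot: [-3.133, -0.231, 0.003]
contact_force: [0.8, -0.1, -0.1]
opening: 0.101
gripper_force: 0.0
```

The opening went to 0.10 with no force, so the fingers haven't gripped the handle. I'll take a look.

Run:
```python
from h import *
i=manip.snapshot("wrist");j=manip.snapshot("scene")
np.save("w3",i)
cv2.imwrite("pics/w3.png",np.hstack([cv2.resize(i[140:340,140:370,::-1],(400,348)),cv2.resize(j[160:273,220:350,::-1],(400,348),interpolation=cv2.INTER_CUBIC)]))
s=manip.sense();print(s['opening'],s['gripper_force'])
```

```text
0.10095169973620116 0.0
```

View pics/w3.png

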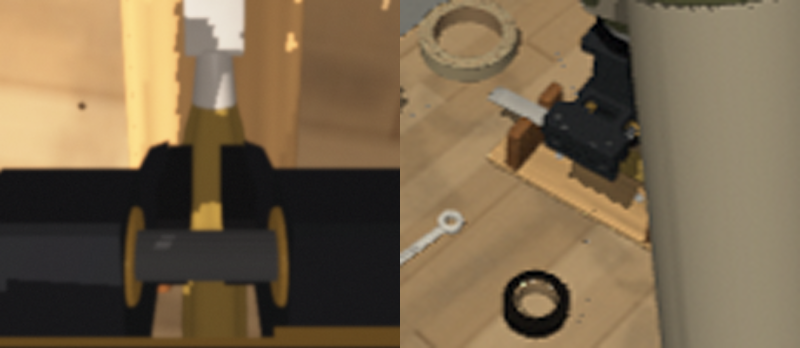

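The left crop shows the fingertips closed above the handle, with the yellow handle visible in the gap at (205,180). So the tips may sit higher than the stated TCP implies. I'll check this against the first scene picture, where the open fingers are visible.

Run:
```python
from h import *
c=cam("scene");p=np.array([229.1,-499.7,208.3]);T=R.from_rotvec([-3.06812472e+00, -6.69734727e-01,0])
for z in(8,-36,-56,-110):
    print(z,[proj(c,p+T.apply([x,y,z])).round(1) for y in(-53,53) for x in(-9,9)])
i=np.load("scene.npy");x0,y0=440,70
t=cv2.resize(i[y0:y0+90,x0:x0+72,::-1],(480,600),interpolation=cv2.INTER_CUBIC)
b=t.copy()
for z,col in((8,(0,0,255)),(-36,(0,255,0))):
    for y in(-53,53):
        u=(proj(c,p+T.apply([0,y,z]))-[x0,y0]+.5)*6.667
        cv2.circle(b,tuple(int(v) for v in u),6,col,2)
cv2.imwrite("pics/s0g.png",cv2.convertScaleAbs(b,alpha=1.6,beta=15))
s=manip.sense();print(s['joints'])
```

```text
8 [array([457.9, 159.4]), array([450.7, 157.9]), array([456.6, 135.2]), array([449.9, 133.8])]
-36 [array([465.4, 147. ]), array([458. , 145.5]), array([463.6, 122.8]), array([456.6, 121.5])]
-56 [array([469. , 141.1]), array([461.4, 139.6]), array([466.9, 116.9]), array([459.9, 115.6])]
-110 [array([479.4, 124.1]), array([471.4, 122.6]), array([476.5, 100. ]), array([469.1,  98.7])]
[-4.64864124e-01  4.60670364e-01  1.71641038e+00 -8.17303445e-04
  9.66504162e-01  9.59379981e-01]
```

View pics/s0g.png

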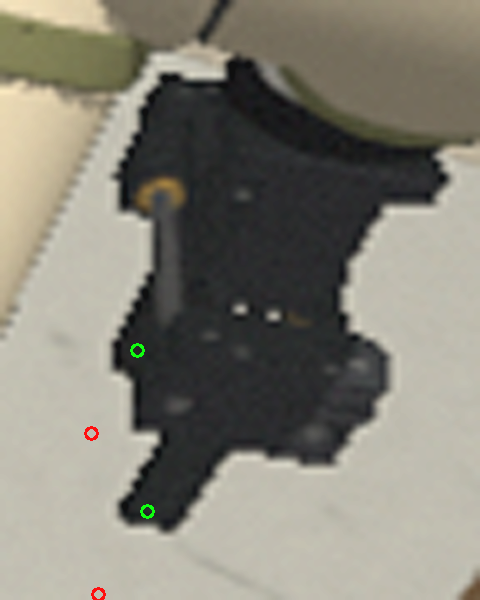

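This picture settles it: the visible fingertips end at about (147,520), on the green mark at tool z −36. The red marks for the stated +8 lie in empty space. So the real tips are about 43 mm behind the reported TCP. I'll open, go 43 mm lower and close again.

```bash
python3 -m creep '1 0 0 0 0 0 0;1 0 0 0 0 0 0;1 0 0 0 0 0 0;1 0 0 0 0 0 0;1 0 0 0 0 0 0' && python3 -m creep '1 0 0 0 0 0 0;1 0 0 0 0 0 0;1 0 1 10 0 0 0;1 0 0.5 10 0 0 0' && python3 -m creep '1 0 0 10 0 0 0;1 0 0 8 0 0 0;1 0 0 5 0 0 0;1 0 0 0 0 0 0'
```

```text
time: 7.22
tool_pos: [470.7, -104.8, 46.7]
tool_rot: [-3.133, -0.231, 0.003]
contact_force: [0.4, -1.3, -0.3]
opening: 0.648
gripper_force: 0.0
time: 7.72
tool_pos: [470.8, -106.3, 25.9]
tool_rot: [-3.133, -0.231, 0.004]
contact_force: [-0.6, 0.2, 0.4]
opening: 0.999
gripper_force: 0.0
time: 8.22
tool_pos: [470.8, -106.2, 3.4]
tool_rot: [-3.132, -0.231, 0.004]
contact_force: [-0.8, 0.2, -0.6]
opening: 1.001
gripper_force: 0.0
```

```bash
python3 -m creep '0.1 0 0 0 0 0 0;0.1 0 0 0 0 0 0;0.1 0 0 0 0 0 0;0.1 0 0 0 0 0 0;0.1 0 0 0 0 0 0' 40 && python3 -m creep '0.1 0 0 0 0 0 0;0.1 0 0 0 0 0 0;0.1 0 0 0 0 0 0' 40
```

```text
time: 8.85
tool_pos: [470.9, -106.3, 3.7]
tool_rot: [-3.133, -0.231, 0.003]
contact_force: [0.4, 0.0, -0.7]
opening: 0.459
gripper_force: 0.0
time: 9.22
tool_pos: [471.0, -106.4, 3.9]
tool_rot: [-3.133, -0.231, 0.003]
contact_force: [0.4, -0.0, 3.9]
opening: 0.234
gripper_force: 39.3
```

Gripped at 39 N with an opening of 20.6 mm. Lifting and backing off a little.

```bash
python3 -m creep '0.1 0 0 -12 0 0 0;0.1 0 0 -22 0 0 0;0.1 0 0 -28 0 0 0;0.1 0 0 -28 0 0 0;0.1 0 0 -25 0 0 0' && python3 -m creep '0.1 -15 0 -15 0 0 0;0.1 -20 0 0 0 0 0;0.1 -15 0 0 0 0 0;0.1 0 0 0 0 0 0'
python3 - <<'E'
from h import *
i=manip.snapshot("wrist");c=cam("wrist")
Lc=np.array([654.6,118.9,261.7]);y,t=.165,.293
n=np.array([np.cos(y)*np.cos(t),np.sin(y)*np.cos(t),np.sin(t)]);zc=np.array([-np.cos(y)*np.sin(t),-np.sin(y)*np.sin(t),np.cos(t)])
F=Lc-70*n; tp=F-146.4*n-55*zc; print("focus",F,"tcp",tp,"lens in scene",proj(cam("scene"),Lc),"top",proj(cam("top"),Lc))
s=manip.sense();T=R.from_rotvec(s['tool_rot']);p=np.array(s['tool_pos'])
print(p,T.as_matrix().round(3)[:,0]);e=p+T.apply([146.4,0,-55]);print("edge pred",e,proj(c,e),proj(c,p+T.apply([16.4,0,-55])))
h=cv2.cvtColor(i,cv2.COLOR_RGB2HSV)
cv2.imwrite("pics/w4.png",i[:,:,::-1]); np.save("w4",i)
plan(tp-50*n,tool(y,t),9)
E
```

```text
time: 9.85
tool_pos: [470.9, -106.2, 120.2]
tool_rot: [-3.133, -0.231, 0.003]
contact_force: [-0.3, -0.2, -1.4]
opening: 0.238
gripper_force: 39.6
time: 10.35
tool_pos: [421.0, -113.6, 134.0]
tool_rot: [-3.133, -0.229, 0.003]
contact_force: [0.2, -0.4, -1.3]
opening: 0.237
gripper_force: 39.6
focus [588.49347771 107.8923476  241.48220341] tcp [465.90606983  87.47984474 146.54213201] lens in scene [179.05770088 169.74428968] top [226.97874596 160.34468714]
[ 421.72924496 -113.77853989  134.03105175] [ 0.989  0.146 -0.002]
edge pred [566.6579873  -92.45075655 188.79185253] [ 261.27141774 -119.42828508] [260.58793659 229.50808984]
turn/row deg 1.8794058840328935 mm/row 21.49214793819162
[  2.8 -21.3   0.2] [ 0.01  1.88 -0.12]
[  2.8 -21.3   0.3] [ 0.01  1.88 -0.12]
[  2.9 -21.3   0.4] [ 0.01  1.88 -0.12]
[  2.9 -21.3   0.5] [ 0.01  1.88 -0.12]
[  2.9 -21.3   0.6] [ 0.01  1.88 -0.12]
[  2.9 -21.3   0.7] [ 0.01  1.88 -0.12]
[  3.  -21.3   0.8] [ 0.01  1.88 -0.12]
[  3.  -21.3   0.9] [ 0.01  1.88 -0.12]
[  3.  -21.3   1. ] [ 0.01  1.88 -0.12]
```

View pics/w4.png

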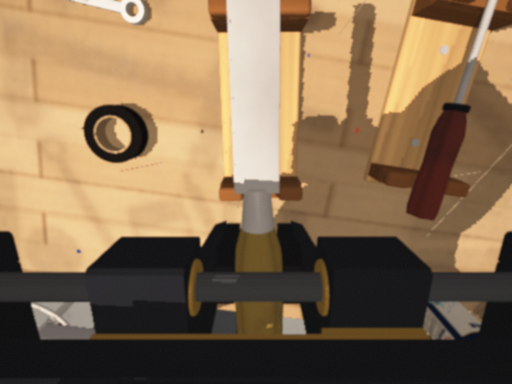

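The wrist picture shows the chisel held straight, with the handle front at (258,229) against a predicted (260,229). The blade drifts about 5 px left, roughly 0.02 rad. The lens reprojects in the scene view where I saw it. Moving to the standoff pose, 50 mm back.

```bash
python3 -m creep '0.1 3 -21 0 0 1.9 -0.1;0.1 3 -21 0.5 0 1.9 -0.1;0.1 3 -21.5 0.5 0 1.9 -0.1;0.1 3 -21.5 0.5 0 1.9 -0.1;0.1 3 -21.5 0.5 0 1.9 -0.1' && python3 -m creep '0.1 3 -21.5 0.5 0 1.9 0;0.1 3 -21.5 1 0 1.9 0.4;0.1 3 -21 1 0 1.9 0.4;0.1 3 -21 1 0 1.8 0.4;0.1 0 0 0 0 0 0'
python3 - <<'E'
from h import *
a=manip.snapshot("scene");b=manip.snapshot("top");np.save("s5",a);np.save("t5",b)
s=manip.sense();T=R.from_rotvec(s['tool_rot']);p=np.array(s['tool_pos'])
e=p+T.apply([146.4,0,-55]);n=T.apply([1,0,0]);print(p,"yaw",np.arctan2(n[1],n[0]),"pitch",np.arcsin(n[2]),"edge",e,proj(cam("scene"),e),proj(cam("top"),e))
u=proj(cam("scene"),e).astype(int);v=proj(cam("top"),e).astype(int);print(u,v)
f=lambda i,u:cv2.resize(i[u[1]-20:u[1]+60,u[0]-40:u[0]+40,::-1],(400,400),interpolation=cv2.INTER_CUBIC)
cv2.imwrite("pics/st5.png",np.hstack([f(a,u),f(b,v)]))
y,t=.145,.293
n=np.array([np.cos(.165)*np.cos(t),np.sin(.165)*np.cos(t),np.sin(t)])
plan([465.9,87.5,146.5]-25*n,tool(y,t),2);plan([465.9,87.5,146.5],tool(y,t),4)
E
```

```text
time: 11.02
tool_pos: [421.2, -5.3, 132.8]
tool_rot: [-3.109, -0.243, -0.257]
contact_force: [0.0, 0.5, -2.0]
opening: 0.232
gripper_force: 39.6
time: 11.65
tool_pos: [420.1, 80.8, 131.9]
tool_rot: [-3.076, -0.211, -0.455]
contact_force: [0.6, -0.4, -1.1]
opening: 0.238
gripper_force: 39.6
[420.7092777   79.6260797  132.12635124] yaw 0.13469974024425974 pitch 0.2943529445692123 edge [543.76864321  96.02496461 227.23381222] [219.08684634 198.50860074] [234.33476769 198.29162464]
[219 198] [234 198]
turn/row deg 0.29096534521466977 mm/row 11.537548316453258
[11.5 -0.5 -0.2] [-0.06 -0.04 -0.28]
[11.5 -0.4 -0.2] [-0.06 -0.04 -0.28]
turn/row deg 0.14548267260733488 mm/row 12.017699919273802
[12.  -0.4 -0.1] [-0.03 -0.02 -0.14]
[12.  -0.4 -0.1] [-0.03 -0.02 -0.14]
[12.  -0.4 -0.1] [-0.03 -0.02 -0.14]
[12.  -0.3 -0.1] [-0.03 -0.02 -0.14]
```

View pics/st5.png

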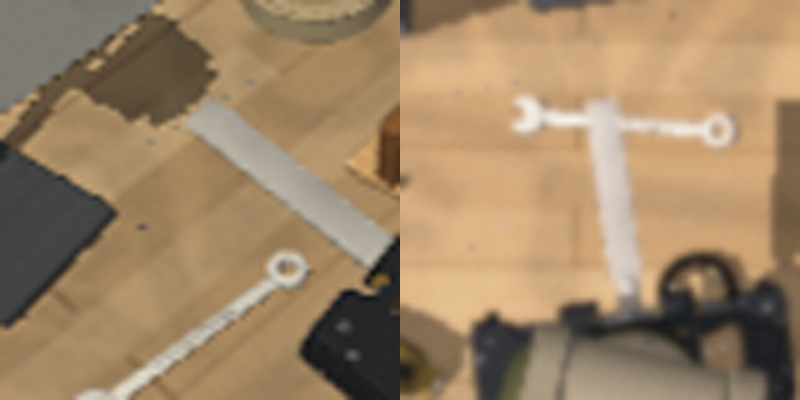

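The left crop shows the edge centred at about (200,112), and the right one at (603,102). That is within about 1.5 px of prediction. I'll triangulate the remaining offset to the focus.

Run:
```python
from h import *
e,g=tri(cam("scene"),(218.7,200),cam("top"),(234.2,198));print("edge",e,g)
s=manip.sense();T=R.from_rotvec(s['tool_rot']);F=np.array([588.5,107.9,241.5])
print("tool-frame edge",T.inv().apply(e-s['tool_pos']),"to go (tool)",T.inv().apply(F-e), "pred to go",T.inv().apply(F-s['tool_pos'])-[146.4,0,-55])
```

```text
edge [545.48271581  96.64655035 221.03538841] 0.7301570392479101
tool-frame edge [146.30708494  -0.35344303 -48.54931661] to go (tool) [48.17767463 -5.4085081  -6.7518074 ] pred to go [48.08475957 -5.76195113 -0.301124  ]
```

```bash
python3 -m creep '0.1 10 -1.5 -1 0 0 0;0.1 12 -1.5 -1 0 0 0;0.1 12 -1.5 -1 0 0 0;0.1 9 -1 -1 0 0 0;0.1 5 0 0 0 0 0' && python3 -m creep '0.1 0 0 0 0 0 0;0.1 0 0 0 0 0 0;0.1 0 0 0 0 0 0;0.1 0 0 0 0 0 0'
python3 - <<'E'
from h import *
a=manip.snapshot("scene");b=manip.snapshot("top")
s=manip.sense();T=R.from_rotvec(s['tool_rot']);p=np.array(s['tool_pos']);F=np.array([588.5,107.9,241.5])
for z in(-55,-49):
    e=p+T.apply([146.4,0,z]);print(e,e-F,T.inv().apply(F-e))
print(np.abs(s['qd']).max())
u=proj(cam("scene"),F).astype(int);v=proj(cam("top"),F).astype(int);print(u,v,proj(cam("scene"),F),proj(cam("top"),F))
f=lambda i,u:cv2.resize(i[u[1]-40:u[1]+40,u[0]-40:u[0]+40,::-1],(400,400),interpolation=cv2.INTER_CUBIC)
cv2.imwrite("pics/st6.png",np.hstack([f(a,u),f(b,v)]))
E
```

```text
time: 12.38
tool_pos: [464.5, 91.3, 150.0]
tool_rot: [-3.076, -0.208, -0.456]
contact_force: [-0.2, 0.9, -1.9]
opening: 0.235
gripper_force: 39.6
time: 12.88
tool_pos: [463.7, 91.2, 149.8]
tool_rot: [-3.076, -0.207, -0.456]
contact_force: [0.4, 0.1, -2.3]
opening: 0.232
gripper_force: 39.6
[586.8646817  107.46328274 244.99096064] [-1.6353183  -0.43671726  3.49096064] [ 0.5927883  -0.19458819  3.82916852]
[588.5873495  107.72690741 239.24962651] [ 0.0873495  -0.17309259 -2.25037349] [ 0.5927883  -0.19458819 -2.17083148]
0.0008015585924449328
[201 187] [230 183] [201.92227162 187.29539997] [230.51597733 183.04738352]
```

View pics/st6.png

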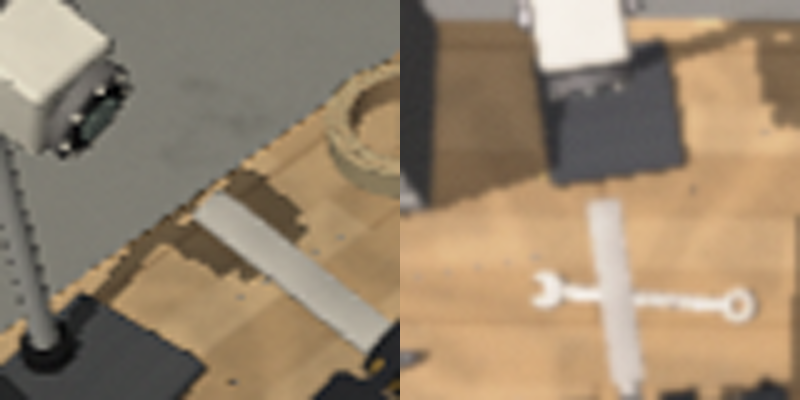

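The edge appears at (208,207) in the left crop and (603,202) in the right. Both are within a pixel of the projected focus point, and the blade lines up with the lens. The arm is still, so I'm handing in.

```bash
python3 -c "
from station import manip
print(manip.close_job())"
```

```text
the job is handed in; nothing more can be done
None
```

I handed the job in at about 13 s with the chisel held still in the gripper, its edge within about 4 mm of the focus point by my measurement and the blade pointing into the lens; the first grip closed above the handle because the real fingertips sit about 43 mm behind the stated TCP, so I regripped lower, and no verdict came back.

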